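Handlamp out of its charging stand

ROBOT

A 6-joint arm with a two-finger parallel gripper is mounted at the origin on the work surface. World frame = base frame: x ahead of the robot, y to its left, z up, the work surface at z = 0. Lengths are in m, angles in rad, forces in N, time in s.
With the tool pointing down it reaches from about 0.375 to 0.9 m from the base axis. Payload 3.1 kg.
Tool frame: the origin (TCP) lies at the very end of the fingers, on their centre line; the grasp point (between the pads) lies 19 mm behind it (manip.tcp_to_grasp is the distance from the TCP to the grasp point, in m); z points along the fingers, y is the line along which they close (so a half turn about z gives the same grasp; the last joint's range is limited). The gripper opens to 85 mm and grips with 20 to 120 N. Pads are 22 mm wide; open, the fingers measure 114 mm over their backs; the gripper's body (76 mm by 85 mm) begins 54 mm behind the grasp point. The pads swing forward as they close: fully open they stand 13 mm farther back than shut.
Start: joints at [1.121, 0.527, 1.433, -0, 1.181, -0.178], TCP at [0.167, 0.602, 0.21] pointing down, gripper open.
Joint ranges: [-3.08, 3.08], [-0.75, 2.2], [0.22, 2.44], [-1.43, 4.57], [0, 2.65], [-2.85, 2.85]. Speed limits (rad/s): [2.79, 2.79, 3.14, 3.14, 3.14, 3.14].

INTERFACE

Orientations are given as a unit quaternion [x, y, z, w].
In Python, from station import manip gives the robot as it stands. The module is installed in compiled form; this text tells all that it offers.
- The arm moves only by the tool step_arm, never from a script. Its argument "commands" is one flat list of numbers, 6 for each row, row after row: the shift along the tool's x, y, z in m, then the turn, a rotation vector about the tool's x, y, z in degrees. A call has exactly 10 rows; each row is the pose to reach, as a shift and turn from the pose commanded when the call began, along the tool's axes at that moment; what a row does not reach only later rows make up. A row lasts 1/10 s, in which the tool goes at most 50 mm and 8.59 degrees, less where a joint would pass 70% of its speed; a pose out of reach is approached as far as the arm can. A call with a gripper value outside its range is refused whole. "jaw" is the opening in per cent of the stroke, from 0 (shut) to 100 (fully open), set as the call begins (left out, the last holds). The fingers move at their own pace and stop on an object; "grip_force" is the grip in N (left out, the last holds). Time passes only in rows, so rows that repeat a pose let the fingers close, or fill a call up. It gives the time, the measured TCP pose, the force, the opening and the grip force at its end, in the units of the state.
- manip.sense(): the state, without advancing time (a new reading comes with each control period).
- manip.snapshot(name): name is "scene" or "top"; returns a dict with "pixels" (480x640x3 uint8, blue, green, red), "fx", "fy", "cx", "cy" (pixels), "R" (3x3) and "t" (3): a world point X has camera coordinates R X + t. Camera axes: x right, y down, z forward; pixel columns grow to the right and rows downward; lengths in m; the calibration is good to about 2 mm. A picture is of the moment at which its call begins. There is no depth.
- manip.sign_off(): hands the job in; it is judged then, once.
The state is a dict: "t": time; "q": joint angles; "qd": joint speeds; "tau": joint torques, N m; "tcp_pos": TCP position; "tool_rot": TCP orientation; "force": force on the tool from outside, world axes, zero at the start; "ft_torque": the same for the moment, N m; "finger_gap": opening from 0.0 (shut) to 1.0 (fully open); "gripper_force": force on a finger pad.
Only numpy, scipy, OpenCV 4.12 (cv2) and the standard library are available. Lean on these libraries where they do the work, as an engineer would, in place of code of your own. Each camera call takes 0.05 s, during which the arm holds its last target. There are 200 camera calls.

TASK

Get the handlamp ready to light the files: swing the catch at the back of its charging stand clear, then lift the lamp by its handle out of the stand and set it down gently and upright on the desk beside the stand, on the side towards the row of upright binders, with its lens pointing at the middle of the row. Once it stands there and you have let go of it, push its toggle switch forward to on. Leave the other things on the desk where they are.

Things in the scene. Friction and masses are not known exactly. Their poses are not given: they have to be found in the camera images.
- table: the desk, light wood, top at z = 0
- stand: charging stand fixed to the desk: white plastic plate 235 x 136 mm (x -146 to +89), 12 mm thick, with a low skirt (to 28 mm above the desk) round the lamp's foot with 3 mm play. Origin: on the desk under the seated lamp's centre; x = the way the seated lamp's lens looks, z up. The seated lamp's frame is parallel, its origin 12 mm higher
- catch (a joint): turning catch on the stand: steel bar 14 mm wide on a vertical pivot at stand (-116, 0) mm, 38 to 45 mm above the desk. At 0 its short end lies over the lamp's rear lug and holds the lamp down; its tail points back (-x). Positive = anticlockwise from above; past 1.1 rad either way the lug is free; stops at +-1.5; stays where left; about 1.5 N at the post
- catch_post (a point): top of the black upright thumb post on the catch's tail, diameter 16 mm, 45 mm from the pivot, reaching from 41 to 78 mm above the desk. Push it sideways to turn the catch
- lamp: handlamp, 0.6 to 0.85 kg: grey battery housing 150 x 96 x 62 mm (x -80 to +70), black round head of diameter 95 mm in front (x 38 to 88, centre 58 mm up), lug 24 mm wide at the rear (to x -102, 10 to 22 mm up), carrying handle along x on top, 132 mm high in all. Origin: centre of the underside of the foot, x = the way the lens looks, z up
- handle (a point): middle of the free part of the handle's bar, lamp (5, 0, 122) mm: the bar runs along the lamp's x, 26 mm wide (y) and 20 mm high; it is free for about 28 mm either side of this point, with 50 mm of room below it. The centre of mass lies about under it
- lens (a point): centre of the lens, lamp (88, 0, 58) mm
- switch (a joint): black toggle on the lamp's rear deck behind the handle: rod of diameter 12 to 15 mm, 43 mm long, pivoted at lamp (-65, 0, 62) mm. 0 = off, leaning back 23 degrees; grows as it is pushed forward (towards the lens); 0.8 rad = fully on, leaning forward 23 degrees. Stays where left; about 1.5 N at its tip. The rear handle post begins at lamp x -48 mm
- switch_tip (a point): tip of the toggle rod
- binders: row of four upright yellow lever-arch binders at the side of the desk, fixed, 317 mm long, 285 mm deep, 318 mm high. Origin: on the desk under the middle of the front of spines; x = into the row, away from the spines
- spines (a point): middle of the row's front of spines, 100 mm above the row's origin
- mug: white mug, diameter 82 mm, 95 mm high, bystander. Origin: centre of its underside
- stapler: black and grey stapler, 150 (x) x 36 x 56 mm high, bystander. Origin: centre of its underside
- punch: hole punch, 105 (x) x 125 x 80 mm high, bystander. Origin: centre of its underside
- dispenser: tape dispenser, 150 (x) x 60 x 92 mm high, bystander. Origin: centre of its underside
- pencup: dark pen cup, diameter 80 mm, 100 mm high, pens to 155 mm, bystander. Origin: centre of its underside
- stamp: wooden hand stamp, diameter 48 mm, 88 mm high, bystander. Origin: centre of its underside
- magnifier: magnifier lying flat, round frame of diameter 90 mm, 12 mm high, handle 95 mm long along its +x, 18 mm thick, bystander. Origin: under the middle of its lens
Not all that is in view belongs to the job. Leave any orange look-alike of the lamp alone.

How it is judged:
By the outcome, as a careful person would: the job done as asked, in the order asked, and still so for the second after the job is handed in, with the robot touching nothing.
It also fails if it takes over 62 s, if anything falls off the work surface, if the arm or the gripper's body presses on something with over 40 N, if the wrist force passes 120 N, or if a joint passes its speed limit or range.

## Working session

There is one attempt and no reset: what is moved stays moved. The work goes in short steps, Python scripts to look and compute and a tool call to move; the robot and the scene stay as the last step left them, time stands still between calls to the robot, and variables do not carry over. Pictures are saved under pics/ and viewed, at most 10 in all, crops included, and the job is handed in when it is done.

Besides the shell and the picture viewer there is one more tool, called after "Request:" by a JSON object that holds its "method" and its "body". step_arm: Moves the arm, as the interface text tells. Its arguments: {"type":"object","properties":{"commands":{"type":"array","items":{"type":"number"}},"jaw":{"type":"number"},"grip_force":{"type":"number"}},"required":["commands"]}

```bash
mkdir -p pics
cat > h.py <<'E'
import numpy as np, cv2
from station import manip
from scipy.spatial.transform import Rotation as Rn
def snap(n,f=None):
    s=manip.snapshot(n)
    s={k:(np.array(v) if k in("R","t","pixels") else v) for k,v in s.items()}
    if f: cv2.imwrite(f,s["pixels"])
    return s
def crop(s,f,u0,v0,u1,v1,k):
    cv2.imwrite(f,cv2.resize(s["pixels"][v0:v1,u0:u1],None,fx=k,fy=k,interpolation=cv2.INTER_CUBIC))
def at(s,u,v,z):
    d=s["R"].T@np.array([(u-s["cx"])/s["fx"],(v-s["cy"])/s["fy"],1]); c=-s["R"].T@s["t"]
    return c+d*(z-c[2])/d[2]
def px(s,X):
    p=s["R"]@np.array(X)+s["t"]; return np.array([s["fx"]*p[0]/p[2]+s["cx"],s["fy"]*p[1]/p[2]+s["cy"]])
E
python3 - <<'E'
from h import *
for n in("scene","top"):
    s=snap(n,f"pics/{n}0.png"); print(n,-s["R"].T@s["t"],s["fx"])
st=manip.sense(); print(st["tcp_pos"],st["tool_rot"],manip.tcp_to_grasp)
E
```

```text
scene [0.94843551 0.66430037 1.09582585] 521.0117223136466
top [0.33729659 0.0233117  1.4582332 ] 582.8286844226477
[0.16684675 0.60161167 0.20902879] [ 1.34992419e-01  9.90846141e-01 -9.33413319e-04 -3.18070039e-04] 0.0187
```

View pics/scene0.png

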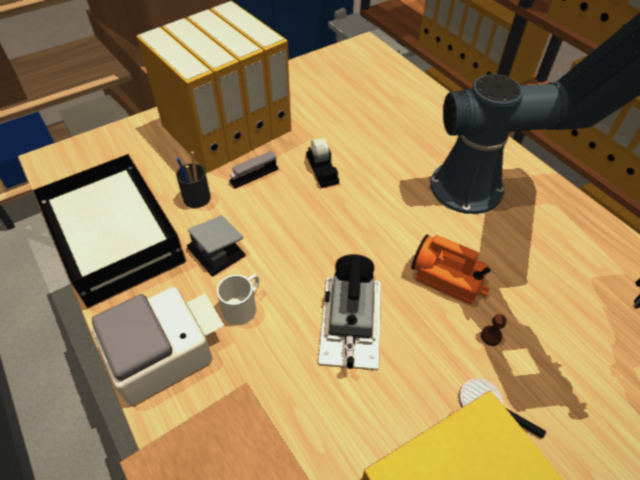

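View pics/top0.png

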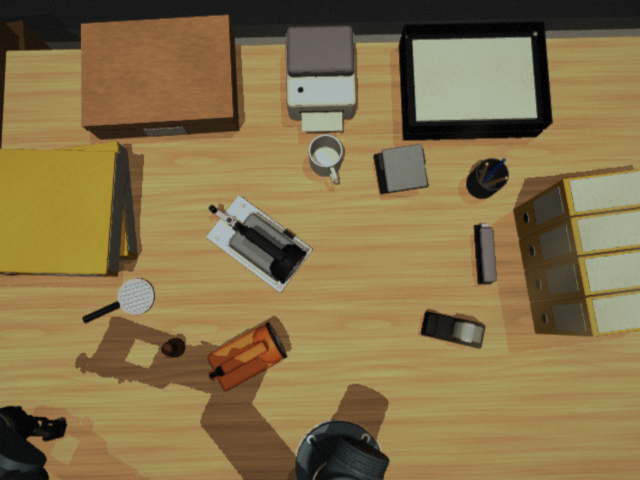

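The scene picture shows the grey lamp in its stand at (352,305) with the catch post at (349,362), and the orange look-alike at (450,267). In the top picture the grey lamp is at (262,248), the catch post near (213,210), the orange one at (247,357), and the yellow binders' spines run from about (517,210) to (537,333). Candidates are grey (262,248) and orange (247,357), so I choose the grey one on the white plate.

Run:
```python
from h import *
s=snap("top"); a=cv2.resize(s["pixels"][185:305,195:325],None,fx=4.4,fy=4.4,interpolation=cv2.INTER_CUBIC)
cv2.imwrite("pics/topc.png",a)
crop(s,"pics/bind.png",430,160,630,350,3)
for z,u,v in[(0,260,243)]: print(at(s,u,v,z))
for z in(0,.012): print(z,[at(s,u,v,z).round(3) for u,v in((240,196),(207,236),(312,248),(279,290))])
```

```text
[0.54097573 0.1851506  0.        ]
0 [array([0.663, 0.235, 0.   ]), array([0.562, 0.319, 0.   ]), array([0.525, 0.054, 0.   ]), array([0.421, 0.139, 0.   ])]
0.012 [array([0.661, 0.233, 0.012]), array([0.56 , 0.316, 0.012]), array([0.523, 0.054, 0.012]), array([0.421, 0.138, 0.012])]
```

View pics/topc.png

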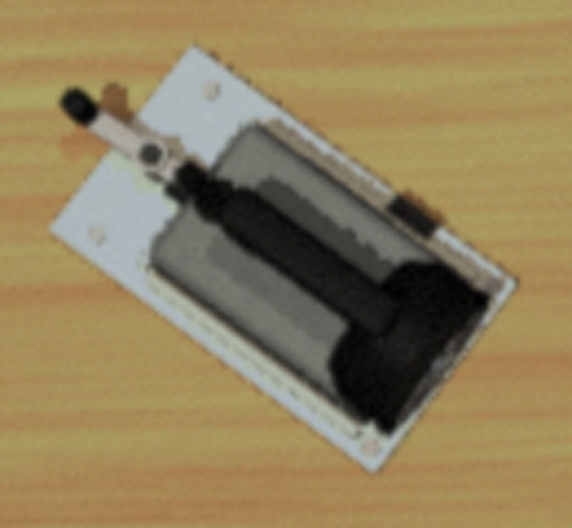

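View pics/bind.png

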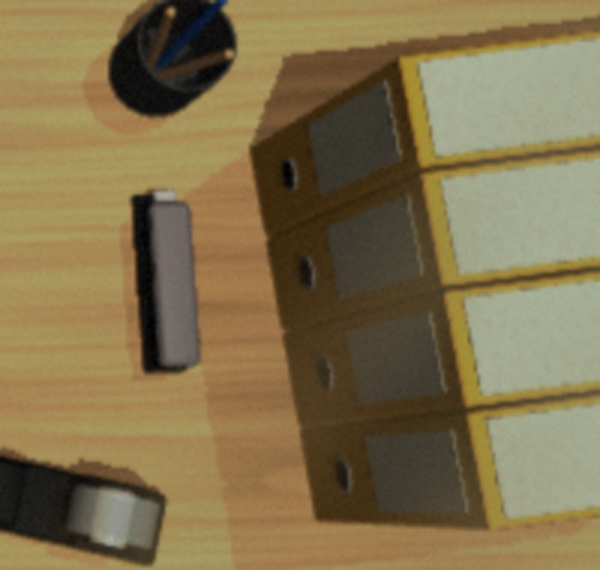

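The crop shows the white plate's corners at (239.3,195.2), (206.4,236.8), (312.5,249.8) and (280.7,292.3) in full-image pixels. The post top is at (212.3,208.4) and the pivot at (229.1,219.8). The toggle leans back behind the handle, and this is the grey lamp. The binder crop puts the bottom ends of the spines at (513.3,209.3) and (535.7,333.3).

```bash
cat >> h.py <<'E'
def fit(s,pts,x0):
    from scipy.optimize import least_squares
    P=np.array([p[0] for p in pts])/1e3; U=np.array([p[1] for p in pts])
    def w(p,q): c,sn=np.cos(p[2]),np.sin(p[2]); return [p[0]+c*q[0]-sn*q[1],p[1]+sn*q[0]+c*q[1],q[2]]
    f=lambda p: np.ravel([px(s,w(p,q))-u for q,u in zip(P,U)])
    r=least_squares(f,x0); return r.x,f(r.x).round(1)
def loc(p,q):
    q=np.array(q)/1e3; c,sn=np.cos(p[2]),np.sin(p[2]); return np.array([p[0]+c*q[0]-sn*q[1],p[1]+sn*q[0]+c*q[1],q[2]])
def rel(target,yaw):
    "shift in tool axes and turn about tool z (deg) from the present pose to a downward pose with tool x at yaw(rad)"
    st=manip.sense(); R=Rn.from_quat(st["tool_rot"]); G=Rn.from_euler("z",yaw)*Rn.from_euler("x",np.pi)
    print("tcp",np.round(st["tcp_pos"],4),"shift mm",(R.inv().apply(np.array(target)-st["tcp_pos"])*1e3).round(1),"rotvec",(R.inv()*G).as_rotvec(True).round(2))
E
python3 - <<'E'
from h import *
s=snap("top")
pts=[((-146,68,12),(239.3,195.2)),((-146,-68,12),(206.4,236.8)),((89,68,12),(312.5,249.8)),((89,-68,12),(280.7,292.3)),((-161,0,78),(212.3,208.4)),((-116,0,45),(229.1,219.8))]
p,e=fit(s,pts,[.54,.18,-2.2]); print(p,np.degrees(p[2]),e)
a=at(s,513.3,209.3,0);b=at(s,535.7,333.3,0);print(a,b,np.linalg.norm(a-b),(a+b)/2)
for q in((-161,30,100),(5,0,134)): print(loc(p,q))
t=loc(p,(-163,34,130)); print(t); rel(t,p[2]+np.pi)
print("mug/punch/stapler/disp",[at(s,u,v,0).round(3) for u,v in((324,168),(378,192),(478,280),(424,330))])
E
```

```text
[ 0.52100956  0.16286878 -2.23209485] -127.88961457288356 [-0.5 -0.6 -0.8  0.5  0.8 -0.5 -0.2  0.9  0.2 -1.2  0.5  0.8]
[ 0.61151345 -0.46063918  0.        ] [ 0.29835976 -0.49455757  0.        ] 0.3149852170804945 [ 0.45493661 -0.47759837  0.        ]
[0.64356231 0.27150497 0.1       ]
[0.51793885 0.1589228  0.134     ]
[0.64794737 0.2706268  0.13      ]
tcp [0.167  0.6018 0.2093] shift mm [-552.1 -190.4   79.4] rotvec [-6.0000e-02  6.0000e-02  1.1237e+02]
mug/punch/stapler/disp [array([0.732, 0.019, 0.   ]), array([ 0.665, -0.118,  0.   ]), array([ 0.434, -0.36 ,  0.   ]), array([ 0.313, -0.218,  0.   ])]
```

Request:
{"method": "step_arm", "body": {"commands": [-0.305, -0.229, 0, 0, 0, 80, -0.305, -0.229, 0, 0, 0, 80, -0.305, -0.229, 0, 0, 0, 80, -0.305, -0.229, 0, 0, 0, 80, -0.305, -0.229, 0, 0, 0, 80, -0.305, -0.229, 0, 0, 0, 80, -0.305, -0.229, 0, 0, 0, 80, -0.305, -0.229, 0, 0, 0, 80, -0.4, -0.212, 0, 0, 0, 90, -0.4, -0.212, 0, 0, 0, 90], "jaw": 0}}

```text
t: 1.2
tcp_pos: [0.497, 0.2896, 0.2101]
tool_rot: [0.777, 0.63, -0.0, -0.0]
force: [-0.5, 1.0, 0.5]
finger_gap: -0.002
gripper_force: 0.0
```

```bash
cat >> h.py <<'E'
P=np.array([0.52100956,0.16286878,-2.23209485]); Y=P[2]+np.pi
E
python3 -c "
from h import *
rel(loc(P,(-163,34,130)),Y)"
```

```text
tcp [0.497  0.2896 0.2101] shift mm [ 12.6 151.6  80. ] rotvec [-1.0e-02  0.0e+00  2.6e+01]
```

Request:
{"method": "step_arm", "body": {"commands": [0.006, 0.075, 0.03, 0, 0, 13, 0.0126, 0.1516, 0.06, 0, 0, 26, 0.0126, 0.1516, 0.07, 0, 0, 26, 0.0126, 0.1516, 0.08, 0, 0, 26, 0.0126, 0.1516, 0.1, 0, 0, 26, 0.0126, 0.1516, 0.12, 0, 0, 26, 0.0126, 0.1516, 0.14, 0, 0, 26, 0.0126, 0.1516, 0.155, 0, 0, 26, 0.0126, 0.1516, 0.155, 0, 0, 26, 0.0126, 0.1516, 0.155, 0, 0, 26]}}

```text
t: 2.2
tcp_pos: [0.647, 0.2733, 0.0549]
tool_rot: [0.897, 0.443, -0.0, -0.0]
force: [0.3, 0.6, 0.1]
finger_gap: 0.001
gripper_force: 0.0
```

Run:
```python
from h import *
s=snap("top"); crop(s,"pics/c2.png",185,170,325,300,4); rel(loc(P,(-163,34,55)),Y)
for a in(0,.2,.4,.6,.8,.95):
    # arc of finger centre
    rel(loc(P,(-116-47*np.cos(a),34-47*np.sin(a)-34+30*(1-a/.95)*0+22*(np.cos(a)),55)),Y) if 0 else None
```

```text
tcp [0.6476 0.2734 0.0558] shift mm [-2.   1.9  0.8] rotvec [ 0.06 -0.07  0.44]
```

View pics/c2.png

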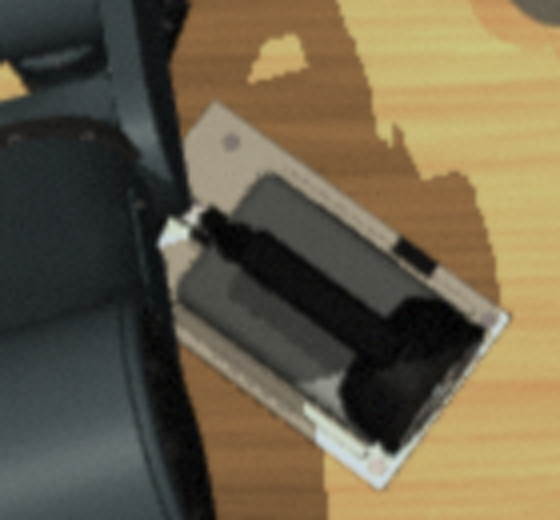

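Request:
{"method": "step_arm", "body": {"commands": [-0.002, -0.007, 0, 0, 0, 0, -0.003, -0.014, 0, 0, 0, 0, -0.003, -0.021, 0, 0, 0, 0, -0.004, -0.028, 0, 0, 0, 0, -0.005, -0.036, 0, 0, 0, 0, -0.006, -0.043, 0, 0, 0, 0, -0.009, -0.052, 0, 0, 0, 0, -0.013, -0.06, 0, 0, 0, 0, -0.019, -0.066, 0, 0, 0, 0, -0.019, -0.066, 0, 0, 0, 0]}}

```text
t: 3.25
tcp_pos: [0.5822, 0.2984, 0.0561]
tool_rot: [0.897, 0.443, 0.0, 0.0]
force: [-0.8, -1.9, 7.3]
finger_gap: -0.001
gripper_force: 3.4
```

Run:
```python
from h import *
s=snap("scene"); crop(s,"pics/c3.png",300,240,400,380,5)
c=cv2.imread("pics/c3.png"); cv2.imwrite("pics/c3.png",c[100:])
rel(loc(P,(-146,-34,55)),Y); print(manip.sense()["force"])
```

```text
tcp [0.5823 0.2985 0.056 ] shift mm [1.4 1.  1. ] rotvec [-0.    0.01  0.46]
[-1.0233371  -2.03060913  6.93455961]
```

View pics/c3.png

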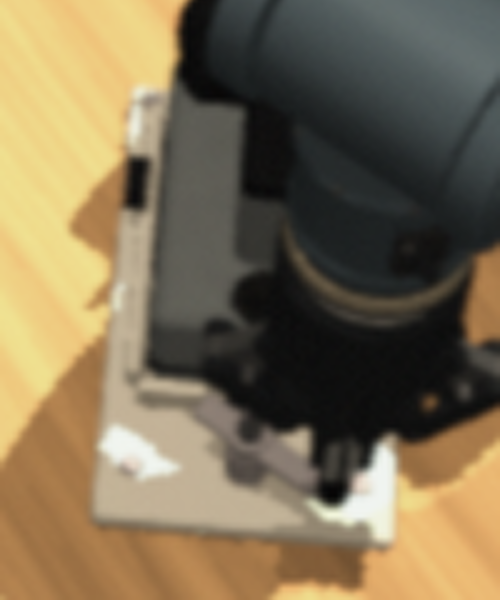

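The picture shows the catch bar turned, running from (215,405) to the post near (332,488). The turn is perhaps 55 to 60 degrees, so I check it by projection.

Run:
```python
from h import *
s=snap("scene")
f=lambda X:((px(s,X)-[300,240])*5-[0,100]).round(0)
print("piv",f(loc(P,(-116,0,45))),"tcp",f(manip.sense()["tcp_pos"]))
for a in(.8,.9,1,1.1,1.2,1.3,1.4): print(a,f(loc(P,(-116-45*np.cos(a),-45*np.sin(a),41))),f(loc(P,(-116-45*np.cos(a),-45*np.sin(a),78))), "short",f(loc(P,(-116+20*np.cos(a),20*np.sin(a),45))))
```

```text
piv [250. 427.] tcp [329. 482.]
0.8 [320. 503.] [327. 464.] short [220. 396.]
0.9 [327. 496.] [334. 458.] short [217. 399.]
1 [334. 489.] [340. 450.] short [214. 402.]
1.1 [339. 481.] [346. 442.] short [211. 405.]
1.2 [343. 473.] [350. 434.] short [209. 409.]
1.3 [347. 464.] [354. 425.] short [208. 413.]
1.4 [349. 456.] [357. 416.] short [206. 417.]
```

Request:
{"method": "step_arm", "body": {"commands": [0.008, 0.008, 0, 0, 0, 0, 0.015, 0.015, 0, 0, 0, 0, 0.015, 0.015, -0.03, 0, 0, 0, 0.015, 0.015, -0.07, 0, 0, 0, 0.015, 0.015, -0.11, 0, 0, 0, 0.015, 0, -0.13, 0, 0, 0, 0.015, -0.05, -0.13, 0, 0, 0, 0.015, -0.1, -0.13, 0, 0, 0, 0.015, -0.12, -0.13, 0, 0, 0, 0.015, -0.12, -0.13, 0, 0, 0]}}

```text
t: 4.35
tcp_pos: [0.4925, 0.3848, 0.1842]
tool_rot: [0.896, 0.445, -0.002, -0.0]
force: [0.1, -0.2, -0.5]
finger_gap: -0.002
gripper_force: 0.0
```

Run:
```python
from h import *
s=snap("scene"); t=snap("top")
a=cv2.resize(s["pixels"][260:380,300:400],None,fx=4,fy=4,interpolation=cv2.INTER_CUBIC)
b=cv2.resize(t["pixels"][185:305,200:300],None,fx=4,fy=4,interpolation=cv2.INTER_CUBIC)
cv2.imwrite("pics/c4.png",np.hstack([a,b]))
f=lambda X:(px(s,X)-[300,260])*4
g=lambda X:(px(t,X)-[200,185])*4+[400,0]
for th in(.8,1,1.2,1.4): X=loc(P,(-116-45*np.cos(th),-45*np.sin(th),78)); print(th,f(X).round(),g(X).round())
```

```text
0.8 [261. 371.] [435. 145.]
1 [272. 360.] [439. 159.]
1.2 [280. 347.] [445. 172.]
1.4 [285. 333.] [454. 184.]
```

View pics/c4.png

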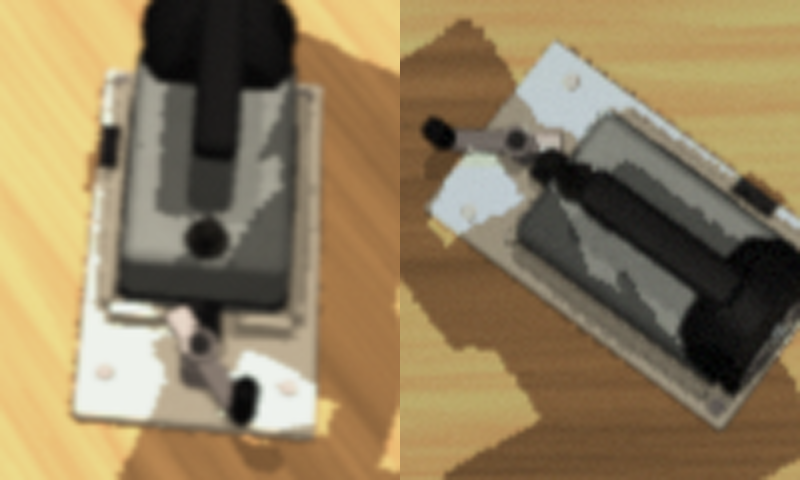

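The catch is only about 0.6 rad round: the post top is at scene-crop (245,382) and top-crop (437,130), so the finger slipped past it. I'll straddle the post with slightly open fingers and follow the arc instead.

```bash
cat >> h.py <<'E'
def S(X): # world -> stand mm
    d=np.array(X)[:2]-P[:2]; c,sn=np.cos(P[2]),np.sin(P[2]); return np.array([c*d[0]+sn*d[1],-sn*d[0]+c*d[1]])*1e3
E
python3 - <<'E'
from h import *
t=snap("top");s=snap("scene")
for X in(at(t,209.25,217.5,.078),at(s,300+245/4,260+382/4,.078)): v=S(X);print(v,np.arctan2(-v[1],-116-v[0]),np.hypot(v[1],v[0]+116))
th=.6; rel(loc(P,(-116-45*np.cos(th),-45*np.sin(th),130)),Y+th)
E
```

```text
[-151.93178747  -24.48392619] 0.5981334833255179 43.48052428663824
[-154.26204985  -23.80371921] 0.5565281243851589 45.06219598454789
tcp [0.4978 0.3825 0.1846] shift mm [ -6.8 127.7  54.6] rotvec [ 2.0e-02  2.0e-02 -3.4e+01]
```

Request:
{"method": "step_arm", "body": {"commands": [-0.002, 0.04, 0, 0, 0, -8.5, -0.004, 0.08, 0, 0, 0, -17, -0.007, 0.12, 0, 0, 0, -25.5, -0.007, 0.128, 0.01, 0, 0, -34, -0.007, 0.128, 0.03, 0, 0, -34, -0.007, 0.128, 0.055, 0, 0, -34, -0.007, 0.128, 0.08, 0, 0, -34, -0.007, 0.128, 0.105, 0, 0, -34, -0.007, 0.128, 0.126, 0, 0, -34, -0.007, 0.128, 0.126, 0, 0, -34], "jaw": 45}}

```text
t: 5.55
tcp_pos: [0.5927, 0.2973, 0.0551]
tool_rot: [0.729, 0.685, -0.003, -0.002]
force: [-0.2, 0.0, -0.8]
finger_gap: 0.449
gripper_force: 0.0
```

Run:
```python
from h import *
print(manip.sense()["force"],S(manip.sense()["tcp_pos"]))
for f in(.7,.85,1,1.15,1.3,1.4): rel(loc(P,(-116-45*np.cos(f),-45*np.sin(f),57)),Y+f)
```

```text
[-0.20498675  0.02370224 -0.78592936] [-150.16261894  -25.97699857]
tcp [0.5927 0.2973 0.0551] shift mm [ 1.9 -2.4 -1.9] rotvec [-0.4   0.14 -5.82]
tcp [0.5927 0.2973 0.0551] shift mm [ 0.7 -9.  -1.9] rotvec [ -0.41   0.11 -14.41]
tcp [0.5927 0.2973 0.0551] shift mm [ -1.4 -15.4  -1.8] rotvec [ -0.42   0.08 -23.  ]
tcp [0.5927 0.2973 0.0551] shift mm [ -4.5 -21.4  -1.8] rotvec [ -0.42   0.05 -31.6 ]
tcp [0.5927 0.2973 0.0551] shift mm [ -8.5 -26.8  -1.7] rotvec [-4.300e-01  2.000e-02 -4.019e+01]
tcp [0.5927 0.2973 0.0551] shift mm [-11.6 -30.1  -1.7] rotvec [-4.300e-01 -1.000e-02 -4.592e+01]
```

Request:
{"method": "step_arm", "body": {"commands": [0.002, 0, 0, 0, 0, 0, 0.002, 0, 0, 0, 0, 0, 0.002, -0.0024, -0.001, 0, 0, -6, 0.0015, -0.0055, -0.001, 0, 0, -10, 0.0007, -0.009, -0.001, 0, 0, -14.5, -0.0014, -0.0154, -0.001, 0, 0, -23, -0.0045, -0.0214, -0.001, 0, 0, -31.5, -0.0085, -0.0268, -0.001, 0, 0, -40, -0.0116, -0.0301, -0.001, 0, 0, -46, -0.0116, -0.0301, -0.001, 0, 0, -46], "jaw": 25, "grip_force": 20}}

```text
t: 6.55
tcp_pos: [0.5641, 0.29, 0.0616]
tool_rot: [0.403, 0.915, 0.001, 0.001]
force: [1.2, -0.8, -0.1]
finger_gap: 0.249
gripper_force: 0.0
```

Run:
```python
from h import *
st=manip.sense();print(st["force"],S(st["tcp_pos"]),st["finger_gap"])
```

```text
[ 1.21613573 -0.80998386 -0.06933679] [-126.79089314  -44.09468787] 0.24895696992617286
```

Request:
{"method": "step_arm", "body": {"commands": [0, 0, -0.02, 0, 0, 0, 0, 0, -0.06, 0, 0, 0, 0, 0, -0.1, 0, 0, 0, 0, 0, -0.14, 0, 0, 0, 0, 0, -0.15, 0, 0, 8.5, 0, 0, -0.15, 0, 0, 17, 0, 0, -0.15, 0, 0, 25.5, 0, 0, -0.15, 0, 0, 34, 0, 0, -0.15, 0, 0, 42.5, 0, 0, -0.15, 0, 0, 51]}}

```text
t: 7.55
tcp_pos: [0.5642, 0.2902, 0.2113]
tool_rot: [0.76, 0.65, 0.001, 0.0]
force: [-0.0, 0.1, 0.5]
finger_gap: 0.252
gripper_force: 0.0
```

Run:
```python
from h import *
s=snap("scene")
a=cv2.resize(s["pixels"][260:380,300:400],None,fx=4,fy=4,interpolation=cv2.INTER_CUBIC)
t=snap("top");b=cv2.resize(t["pixels"][185:305,200:300],None,fx=4,fy=4,interpolation=cv2.INTER_CUBIC)
cv2.imwrite("pics/c5.png",np.hstack([a,b]))
rel(loc(P,(5,0,165)),Y)
```

```text
tcp [0.5642 0.2902 0.2111] shift mm [-136.7  -26.3   45.9] rotvec [ 0.1  -0.09 29.32]
```

View pics/c5.png

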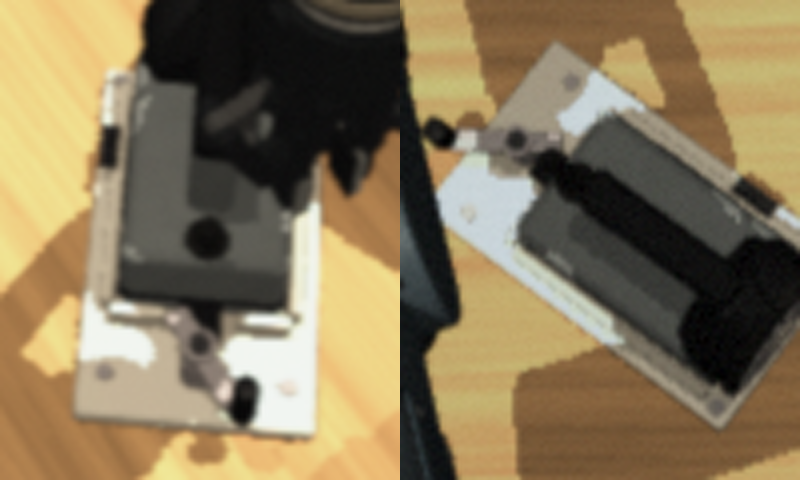

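The catch still looks to be near 0.6 rad, with the post at top-crop (440,130). I compare it numerically with the earlier crops.

Run:
```python
from h import *
def cen(g,x0,y0,x1,y1,th=45):
    m=(g[y0:y1,x0:x1].max(2)<th); ys,xs=np.nonzero(m); return (xs.mean()+x0).round(1),(ys.mean()+y0).round(1),m.sum(),(xs.min()+x0,xs.max()+x0,ys.min()+y0,ys.max()+y0)
for n in("c4","c5"):
    g=cv2.imread(f"pics/{n}.png"); print(n,"scene",cen(g,222,350,275,440),"top",cen(g,415,100,465,165))
    m=g[350:440,222:275:4].max(2)[::6]; 
g=cv2.imread("pics/c3.png")
print("c3 max-channel, cols 270..370 step 8, rows 430..520 step 8"); print(g[430:525:8,270:375:8].max(2))
# pixel column of what the scene camera should see: post at th
s=snap("scene")
for th in(.4,.5,.58,.7): print(th,[((px(s,loc(P,(-116-45*np.cos(th),-45*np.sin(th),z)))-[300,260])*4).round() for z in(41,78)],[((px(s,loc(P,(-116-45*np.cos(th),-45*np.sin(th),z)))-[300,260])*5).round() for z in(41,78)])
```

```text
c4 scene (np.float64(242.5), np.float64(401.3), np.int64(790), (np.int64(230), np.int64(254), np.int64(380), np.int64(423))) top (np.float64(439.4), np.float64(133.9), np.int64(661), (np.int64(424), np.int64(454), np.int64(119), np.int64(149)))
c5 scene (np.float64(242.6), np.float64(402.2), np.int64(662), (np.int64(231), np.int64(252), np.int64(381), np.int64(422))) top (np.float64(432.0), np.float64(138.4), np.int64(782), (np.int64(415), np.int64(453), np.int64(121), np.int64(164)))
c3 max-channel, cols 270..370 step 8, rows 430..520 step 8
[[ 88  53  57  92 136  86  18  15  15  15  16  13  15  14]
 [128 135 168 188 187 114  19  16  22  25  34  20  14  34]
 [129 137 153 180 185 113  20  32  57  44  51  44  22 101]
 [138 139 137 146 157  94  18  44  68  44  60  57  35 154]
 [127 138 137 137 132  81  26  51  67  38  62  55  51 189]
 [105 122 134 138 136 117  73  61  64  42  76 112 154 233]
 [136 124 117 130 133 126  76  51  47  38 103 208 235 242]
 [149 144 134 117 109  99  48  14  14  20 112 226 234 239]
 [165 148 146 142 123 106  54  12   6  37 150 219 224 240]
 [187 173 157 147 152 187 153  71  49 119 224 243 243 244]
 [194 192 187 162 152 166 212 213 206 229 244 244 244 244]
 [193 192 191 189 173 148 167 213 223 232 239 226 230 241]]
0.4 [array([228., 417.]), array([233., 387.])] [array([286., 521.]), array([291., 483.])]
0.5 [array([236., 414.]), array([241., 384.])] [array([295., 518.]), array([301., 480.])]
0.58 [array([242., 412.]), array([247., 381.])] [array([302., 515.]), array([308., 476.])]
0.7 [array([250., 407.]), array([255., 376.])] [array([313., 509.]), array([319., 470.])]
```

Run:
```python
from h import *
s=snap("scene"); st=manip.sense(); R=Rn.from_quat(st["tool_rot"])
u0,v0=px(s,st["tcp_pos"]).astype(int)-[60,75]
a=cv2.resize(s["pixels"][v0:v0+120,u0:u0+120],None,fx=5,fy=5,interpolation=cv2.INTER_CUBIC)
a=cv2.convertScaleAbs(a,alpha=2)
for dz,c in((0,(0,0,255)),(-.02,(0,255,0))):
  for dy in(-.0107,.0107):
    q=((px(s,st["tcp_pos"]+R.apply([0,dy,dz]))-[u0,v0])*5).astype(int); cv2.drawMarker(a,tuple(map(int,q)),c,0,14,1)
cv2.imwrite("pics/c6.png",a)
```

```text
(no output)
```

View pics/c6.png

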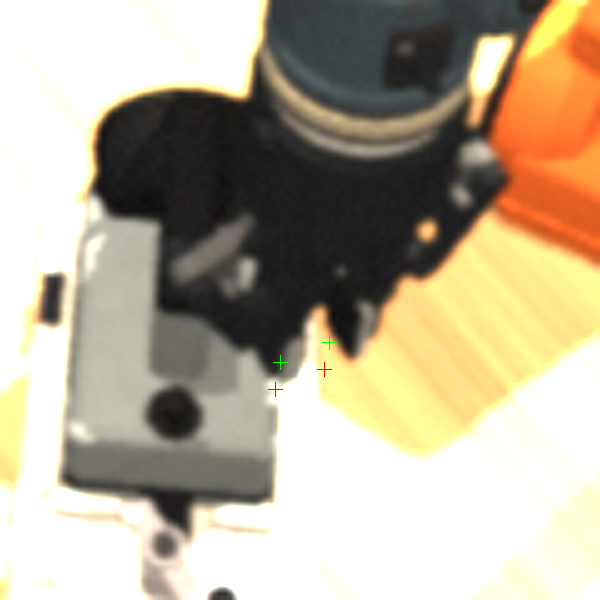

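The fingertips show at (275,377) and (350,357), about 10 mm above the projected TCP, because the part-open pads stand farther back. The straddle was too high, so I go back lower; the bar fits between the fingers.

Run:
```python
from h import *
th=.58; rel(loc(P,(-116-45*np.cos(th),-45*np.sin(th),40)),Y+th)
```

```text
tcp [0.5639 0.2901 0.2107] shift mm [ 13.6  30.1 170.8] rotvec [ 0.08 -0.04 -3.7 ]
```

Request:
{"method": "step_arm", "body": {"commands": [0.0136, 0.03, 0.02, 0, 0, -3.7, 0.0136, 0.03, 0.05, 0, 0, -3.7, 0.0136, 0.03, 0.08, 0, 0, -3.7, 0.0136, 0.03, 0.105, 0, 0, -3.7, 0.0136, 0.03, 0.12, 0, 0, -3.7, 0.0136, 0.03, 0.135, 0, 0, -3.7, 0.0136, 0.03, 0.145, 0, 0, -3.7, 0.0136, 0.03, 0.155, 0, 0, -3.7, 0.0136, 0.03, 0.163, 0, 0, -3.7, 0.0136, 0.03, 0.17, 0, 0, -3.7], "jaw": 45}}

```text
t: 8.75
tcp_pos: [0.5955, 0.2991, 0.0398]
tool_rot: [0.736, 0.677, 0.0, 0.0]
force: [0.1, 0.3, 0.4]
finger_gap: 0.449
gripper_force: 0.0
```

Request:
{"method": "step_arm", "body": {"commands": [0, 0, 0, 0, 0, 0, 0, 0, 0, 0, 0, 0, 0, 0, 0, 0, 0, 0, 0, 0, 0, 0, 0, 0, 0, 0, 0, 0, 0, 0, 0, 0, 0, 0, 0, 0, 0, 0, 0, 0, 0, 0, 0, 0, 0, 0, 0, 0, 0, 0, 0, 0, 0, 0, 0, 0, 0, 0, 0, 0], "jaw": 0, "grip_force": 20}}

```text
t: 9.75
tcp_pos: [0.5954, 0.299, 0.04]
tool_rot: [0.736, 0.677, 0.0, 0.0]
force: [2.6, 0.3, -4.3]
finger_gap: 0.173
gripper_force: 20.4
```

Run:
```python
from h import *
st=manip.sense();print(st["force"],S(st["tcp_pos"]),st["tcp_pos"][2],st["finger_gap"],st["gripper_force"])
for f in(.7,.85,1,1.15,1.3,1.4): rel(loc(P,(-116-45*np.cos(f),-45*np.sin(f),40)),Y+f)
```

```text
[ 2.61848075  0.3214204  -4.33107221] [-153.15020356  -24.92120699] 0.03998612548790854 0.17288367366877816 20.356771051883698
tcp [0.5954 0.299  0.04  ] shift mm [-0.1 -4.9 -0. ] rotvec [ 0.03 -0.01 -6.97]
tcp [0.5954 0.299  0.04  ] shift mm [ -1.4 -11.5  -0. ] rotvec [  0.03  -0.   -15.57]
tcp [0.5954 0.299  0.04  ] shift mm [ -3.7 -17.9  -0. ] rotvec [  0.03  -0.   -24.16]
tcp [0.5954 0.299  0.04  ] shift mm [ -6.9 -23.8  -0. ] rotvec [ 3.000e-02  0.000e+00 -3.276e+01]
tcp [0.5954 0.299  0.04  ] shift mm [-11.  -29.2  -0. ] rotvec [ 3.000e-02  0.000e+00 -4.135e+01]
tcp [0.5954 0.299  0.04  ] shift mm [-14.1 -32.4  -0. ] rotvec [ 3.000e-02  0.000e+00 -4.708e+01]
```

Request:
{"method": "step_arm", "body": {"commands": [0, -0.0025, 0, 0, 0, -3.5, -0.0001, -0.0049, 0, 0, 0, -7, -0.0006, -0.008, 0, 0, 0, -11.3, -0.0014, -0.0115, 0, 0, 0, -15.6, -0.0025, -0.0148, 0, 0, 0, -20, -0.0037, -0.0179, 0, 0, 0, -24.2, -0.0052, -0.0209, 0, 0, 0, -28.5, -0.0069, -0.0238, 0, 0, 0, -32.8, -0.0089, -0.0266, 0, 0, 0, -37, -0.011, -0.0292, 0, 0, 0, -41.4]}}

```text
t: 10.75
tcp_pos: [0.5663, 0.2881, 0.0399]
tool_rot: [0.447, 0.894, -0.001, 0.001]
force: [5.6, -6.7, -5.0]
finger_gap: 0.179
gripper_force: 20.3
```

Request:
{"method": "step_arm", "body": {"commands": [0, 0, 0, 0, 0, 0, 0, 0, 0, 0, 0, 0, 0, 0, 0, 0, 0, 0, 0, 0, 0, 0, 0, 0, 0, 0, -0.01, 0, 0, 0, 0, 0, -0.03, 0, 0, 0, 0, 0, -0.06, 0, 0, 0, 0, 0, -0.1, 0, 0, 0, 0, 0, -0.14, 0, 0, 0, 0, 0, -0.165, 0, 0, 0], "jaw": 45}}

```text
t: 11.75
tcp_pos: [0.5664, 0.2911, 0.2093]
tool_rot: [0.449, 0.894, 0.002, 0.002]
force: [0.7, 0.2, -0.4]
finger_gap: 0.451
gripper_force: 0.0
```

Run:
```python
from h import *
t=snap("top"); g=cv2.resize(t["pixels"][185:305,200:300],None,fx=4,fy=4,interpolation=cv2.INTER_CUBIC)
for th in(.58,1.1,1.3):
    u,v=((px(t,loc(P,(-116-45*np.cos(th),-45*np.sin(th),70)))-[200,185])*4).astype(int); print(th,u,v,g[v-4:v+5:4,u-4:u+5:4].max(2).tolist())
rel(loc(P,(5,0,165)),Y)
s=snap("scene")
h=cv2.resize(s["pixels"][260:380,300:400],None,fx=4,fy=4,interpolation=cv2.INTER_CUBIC)
for th in(.58,1.1,1.3):
    u,v=((px(s,loc(P,(-116-45*np.cos(th),-45*np.sin(th),60)))-[300,260])*4).astype(int); print(th,u,v,h[v-4:v+5:4,u-4:u+5:4].max(2).tolist())
```

```text
0.58 37 130 [[196, 194, 196], [197, 196, 196], [197, 197, 198]]
1.1 43 167 [[186, 193, 196], [131, 160, 179], [43, 92, 126]]
1.3 51 180 [[43, 29, 25], [19, 27, 30], [17, 35, 38]]
tcp [0.5685 0.2919 0.2132] shift mm [ -76.3 -120.5   47.1] rotvec [ 0.72 -0.24 74.55]
0.58 244 396 [[153, 149, 147], [172, 162, 155], [190, 182, 177]]
1.1 273 369 [[34, 10, 10], [37, 10, 10], [55, 22, 14]]
1.3 280 355 [[20, 28, 32], [10, 14, 13], [7, 8, 7]]
```

Request:
{"method": "step_arm", "body": {"commands": [-0.01, -0.012, 0, 0, 0, 8.5, -0.018, -0.024, 0, 0, 0, 17, -0.026, -0.037, 0, 0, 0, 25.5, -0.034, -0.05, 0, 0, 0, 34, -0.042, -0.064, 0, 0, 0, 42.5, -0.05, -0.078, 0, 0, 0, 51, -0.058, -0.092, 0, 0, 0, 59.5, -0.067, -0.107, 0, 0, 0, 68, -0.0763, -0.1205, 0.01, 0, 0, 74.5, -0.0763, -0.1205, 0.02, 0.5, 0, 74.5], "jaw": 75}}

```text
t: 12.85
tcp_pos: [0.5123, 0.1561, 0.1842]
tool_rot: [0.899, 0.439, -0.005, -0.002]
force: [-1.2, 0.2, 0.1]
finger_gap: 0.751
gripper_force: 0.0
```

Run:
```python
from h import *
rel(loc(P,(5,0,110)),Y)
```

```text
tcp [0.5123 0.1561 0.1842] shift mm [ 6.2  3.3 74.2] rotvec [-0.47  0.4  -0.06]
```

Request:
{"method": "step_arm", "body": {"commands": [0.006, 0.0033, 0.01, -0.5, 0.4, 0, 0.006, 0.0033, 0.025, -0.5, 0.4, 0, 0.006, 0.0033, 0.04, -0.5, 0.4, 0, 0.006, 0.0033, 0.055, -0.5, 0.4, 0, 0.006, 0.0033, 0.065, -0.5, 0.4, 0, 0.006, 0.0033, 0.074, -0.5, 0.4, 0, 0.006, 0.0033, 0.074, -0.5, 0.4, 0, 0.006, 0.0033, 0.074, -0.5, 0.4, 0, 0.006, 0.0033, 0.074, -0.5, 0.4, 0, 0.006, 0.0033, 0.074, -0.5, 0.4, 0]}}

```text
t: 13.85
tcp_pos: [0.5202, 0.1601, 0.1115]
tool_rot: [0.898, 0.44, 0.002, 0.001]
force: [-0.7, 0.6, 0.4]
finger_gap: 0.752
gripper_force: 0.0
```

Request:
{"method": "step_arm", "body": {"commands": [0, 0, 0, 0, 0, 0, 0, 0, 0, 0, 0, 0, 0, 0, 0, 0, 0, 0, 0, 0, 0, 0, 0, 0, 0, 0, 0, 0, 0, 0, 0, 0, 0, 0, 0, 0, 0, 0, 0, 0, 0, 0, 0, 0, 0, 0, 0, 0, 0, 0, 0, 0, 0, 0, 0, 0, 0, 0, 0, 0], "jaw": 0, "grip_force": 50}}

```text
t: 14.85
tcp_pos: [0.5207, 0.1597, 0.1114]
tool_rot: [0.898, 0.44, 0.002, 0.001]
force: [2.7, -3.7, 5.2]
finger_gap: 0.287
gripper_force: 52.9
```

Run:
```python
from h import *
rel(loc(P,(5,0,110)),Y);st=manip.sense();print(st["force"],st["finger_gap"],st["gripper_force"])
```

```text
tcp [0.5207 0.1597 0.1114] shift mm [-2.3 -1.7  1.4] rotvec [ 0.25 -0.17  0.04]
[ 2.65063073 -3.6942057   5.20123201] 0.28712390333266485 52.93163180351257
```

Request:
{"method": "step_arm", "body": {"commands": [0, 0, -0.004, 0, 0, 0, 0, 0, -0.01, 0, 0, 0, 0, 0, -0.018, 0, 0, 0, 0, 0, -0.028, 0, 0, 0, 0, 0, -0.04, 0, 0, 0, 0, 0, -0.052, 0, 0, 0, 0, 0, -0.064, 0, 0, 0, 0, 0, -0.075, 0, 0, 0, 0, 0, -0.085, 0, 0, 0, 0, 0, -0.09, 0, 0, 0]}}

```text
t: 15.85
tcp_pos: [0.5199, 0.1601, 0.2023]
tool_rot: [0.898, 0.439, 0.002, 0.001]
force: [0.8, -0.4, -7.6]
finger_gap: 0.287
gripper_force: 51.4
```

Run:
```python
from h import *
B=np.array([.455,-.478])
st=manip.sense();print(st["force"],st["finger_gap"],st["gripper_force"])
L=np.array([.535,-.045])
# clearance list: stand corners, lamp corners
d=B-L; yaw=np.arctan2(d[1],d[0]); print("yaw",np.degrees(yaw))
lp=np.r_[L,yaw]
print("lamp corners",[loc(lp,q)[:2].round(3) for q in((-102,48,0),(-102,-48,0),(88,48,0),(88,-48,0))])
print("stand corners",[loc(P,q)[:2].round(3) for q in((-146,68,0),(89,68,0),(89,-68,0))])
rel(loc(lp,(2.7,1.7,203)),yaw+np.pi)
```

```text
[ 0.80977302 -0.38522516 -7.60396798] 0.2873821116918814 51.377357840538025
yaw -100.46778344842164
lamp corners [array([0.601, 0.047]), array([0.506, 0.064]), array([ 0.566, -0.14 ]), array([ 0.472, -0.123])]
stand corners [array([0.664, 0.236]), array([0.52 , 0.051]), array([0.413, 0.134])]
tcp [0.5199 0.1601 0.2023] shift mm [-154.3  140.6   -0.7] rotvec [  0.25  -0.14 -27.39]
```

Run:
```python
from h import *
B=np.array([.455,-.478]);L=np.array([.54,-.09])
d=B-L; yaw=np.arctan2(d[1],d[0]); lp=np.r_[L,yaw]; print(lp)
print([loc(lp,q)[:2].round(3) for q in((-102,48,0),(-102,-48,0),(88,48,0),(88,-48,0))])
rel(loc(lp,(2.7,1.7,203)),yaw+np.pi)
```

```text
[ 0.54       -0.09       -1.78646146]
[array([ 0.609, -0.001]), array([0.515, 0.02 ]), array([ 0.568, -0.186]), array([ 0.474, -0.166])]
tcp [0.5199 0.1601 0.2023] shift mm [-186.8  172.1   -0.7] rotvec [  0.25  -0.15 -25.5 ]
```

Request:
{"method": "step_arm", "body": {"commands": [-0.004, 0.004, 0, 0, 0, 0, -0.013, 0.012, 0, 0, 0, -1.5, -0.027, 0.025, 0, 0, 0, -3.5, -0.046, 0.042, 0, 0, 0, -6, -0.067, 0.062, 0, 0, 0, -9, -0.09, 0.083, 0, 0, 0, -12, -0.113, 0.104, 0, 0, 0, -15, -0.136, 0.125, 0, 0, 0, -18, -0.155, 0.143, 0, 0, 0, -21, -0.168, 0.155, 0, 0, 0, -23]}}

```text
t: 16.85
tcp_pos: [0.5384, -0.0705, 0.2002]
tool_rot: [0.793, 0.61, 0.001, 0.001]
force: [1.2, 0.4, -8.4]
finger_gap: 0.292
gripper_force: 51.4
```

Run:
```python
from h import *
lp=np.array([.54,-.09,-1.78646])
rel(loc(lp,(2.7,1.7,203)),lp[2]+np.pi); print(manip.sense()["force"])
```

```text
tcp [ 0.5384 -0.0705  0.2002] shift mm [-21.1   8.3  -2.8] rotvec [ 0.13  0.03 -2.48]
[ 1.2212527   0.39976512 -8.43779758]
```

Request:
{"method": "step_arm", "body": {"commands": [-0.01, 0.004, 0.002, 0, 0, -1.2, -0.018, 0.008, 0.006, 0, 0, -2.4, -0.0205, 0.008, 0.015, 0, 0, -2.4, -0.0205, 0.008, 0.026, 0, 0, -2.4, -0.0205, 0.008, 0.04, 0, 0, -2.4, -0.0205, 0.008, 0.054, 0, 0, -2.4, -0.0205, 0.008, 0.067, 0, 0, -2.4, -0.0205, 0.008, 0.078, 0, 0, -2.4, -0.0205, 0.008, 0.086, 0, 0, -2.4, -0.0205, 0.008, 0.09, 0, 0, -2.4]}}

```text
t: 17.85
tcp_pos: [0.5409, -0.0891, 0.1097]
tool_rot: [0.78, 0.626, 0.001, 0.0]
force: [-0.5, -0.1, -7.3]
finger_gap: 0.285
gripper_force: 51.3
```

Run:
```python
from h import *
lp=np.array([.54,-.09,-1.78646])
rel(loc(lp,(2.7,1.7,99.4)),lp[2]+np.pi); print(manip.sense()["force"])
```

```text
tcp [ 0.5409 -0.0891  0.1097] shift mm [-3.7  1.  10.3] rotvec [ 0.06 -0.07 -0.09]
[-0.45030942 -0.10548133 -7.27609821]
```

Request:
{"method": "step_arm", "body": {"commands": [0, 0, 0.002, 0, 0, 0, 0, 0, 0.004, 0, 0, 0, 0, 0, 0.006, 0, 0, 0, 0, 0, 0.0075, 0, 0, 0, 0, 0, 0.0085, 0, 0, 0, 0, 0, 0.0095, 0, 0, 0, 0, 0, 0.01, 0, 0, 0, 0, 0, 0.0105, 0, 0, 0, 0, 0, 0.011, 0, 0, 0, 0, 0, 0.011, 0, 0, 0]}}

```text
t: 18.85
tcp_pos: [0.5414, -0.0896, 0.0998]
tool_rot: [0.78, 0.626, 0.001, 0.001]
force: [0.1, 0.9, -8.1]
finger_gap: 0.289
gripper_force: 51.4
```

Still carrying its weight, so I creep further down.

Request:
{"method": "step_arm", "body": {"commands": [0, 0, 0.0005, 0, 0, 0, 0, 0, 0.001, 0, 0, 0, 0, 0, 0.0015, 0, 0, 0, 0, 0, 0.002, 0, 0, 0, 0, 0, 0.0025, 0, 0, 0, 0, 0, 0.0025, 0, 0, 0, 0, 0, 0.0025, 0, 0, 0, 0, 0, 0.0025, 0, 0, 0, 0, 0, 0.0025, 0, 0, 0, 0, 0, 0.0025, 0, 0, 0]}}

```text
t: 19.85
tcp_pos: [0.5426, -0.0901, 0.0991]
tool_rot: [0.78, 0.626, 0.002, 0.002]
force: [-0.8, -0.2, 5.7]
finger_gap: 0.289
gripper_force: 53.1
```

Request:
{"method": "step_arm", "body": {"commands": [0, 0, -0.001, 0, 0, 0, 0, 0, -0.001, 0, 0, 0, 0, 0, -0.001, 0, 0, 0, 0, 0, -0.001, 0, 0, 0, 0, 0, -0.001, 0, 0, 0, 0, 0, -0.001, 0, 0, 0, 0, 0, -0.015, 0, 0, 0, 0, 0, -0.04, 0, 0, 0, 0, 0, -0.08, 0, 0, 0, 0, 0, -0.11, 0, 0, 0], "jaw": 75}}

```text
t: 20.85
tcp_pos: [0.5414, -0.0897, 0.209]
tool_rot: [0.78, 0.626, 0.002, 0.001]
force: [-0.3, -0.2, -0.2]
finger_gap: 0.749
gripper_force: 0.0
```

Request:
{"method": "step_arm", "body": {"commands": [0.04, 0, 0, 0, 0, 0, 0.08, 0, 0, 0, 0, 0, 0.13, 0, 0, 0, 0, 0, 0.18, 0, 0, 0, 0, 0, 0.2, 0, 0, 0, 0, 0, 0.2, 0, 0, 0, 0, 0, 0.2, 0, 0, 0, 0, 0, 0.2, 0, 0, 0, 0, 0, 0.2, 0, 0, 0, 0, 0, 0.2, 0, 0, 0, 0, 0], "jaw": 0}}

```text
t: 21.85
tcp_pos: [0.5842, 0.1044, 0.2076]
tool_rot: [0.78, 0.625, 0.001, 0.001]
force: [-0.3, -0.2, 0.2]
finger_gap: -0.002
gripper_force: 0.0
```

Run:
```python
from h import *
lp=np.array([.542,-.0895,-1.78646]); t=snap("top"); s=snap("scene")
print(manip.sense()["tcp_pos"])
def mk(s,u0,v0,k,w,h):
    a=cv2.resize(s["pixels"][v0:v0+h,u0:u0+w],None,fx=k,fy=k,interpolation=cv2.INTER_CUBIC); a=cv2.convertScaleAbs(a,alpha=1.6)
    for q in((-82,0,102),(-80,48,62),(-80,-48,62),(88,0,58),(58,0,106),(5,0,132)): 
        c=(px(s,loc(lp,q))-[u0,v0])*k; print(q,c.round()); cv2.drawMarker(a,tuple(map(int,c)),(0,0,255),0,10,1)
    return a
u,v=px(t,loc(lp,(0,0,60))).astype(int); a=mk(t,u-50,v-60,4,100,120)
u,v=px(s,loc(lp,(0,0,60))).astype(int); b=mk(s,u-50,v-60,4,100,120)
cv2.imwrite("pics/c7.png",np.hstack([a,b]))
```

```text
[0.58428222 0.10478496 0.2076177 ]
(-82, 0, 102) [ 70. 205.]
(-80, 48, 62) [ 87. 140.]
(-80, -48, 62) [ 58. 294.]
(88, 0, 58) [344. 269.]
(58, 0, 106) [305. 249.]
(5, 0, 132) [220. 225.]
(-82, 0, 102) [243. 298.]
(-80, 48, 62) [170. 356.]
(-80, -48, 62) [316. 314.]
(88, 0, 58) [161. 150.]
(58, 0, 106) [171. 133.]
(5, 0, 132) [195. 164.]
```

View pics/c7.png

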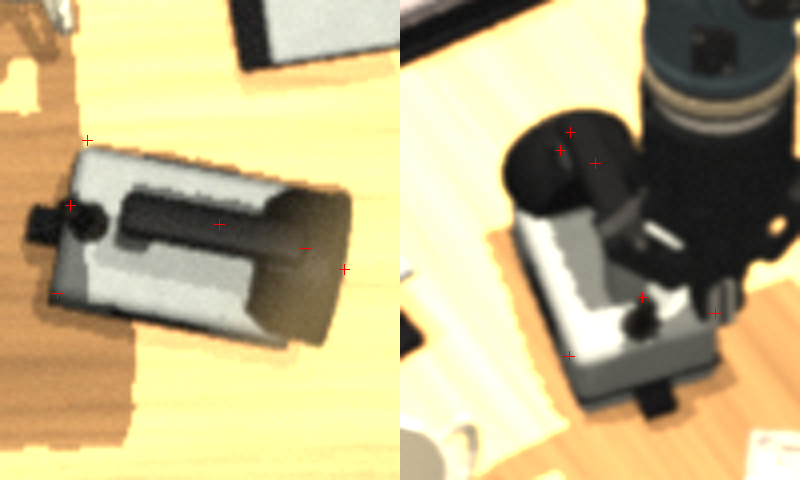

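The lamp stands upright, free and close to the model pose. In the top crop its housing rear corners are at (78,147) and (50,303), its head front runs (352,193) to (325,345), and the toggle ball is at (88,222). In the scene crop the ball is at (640,322). I fit the lamp's pose and triangulate the toggle.

Run:
```python
from h import *
from scipy.optimize import least_squares
lp=np.array([.542,-.0895,-1.78646]); t=snap("top"); s=snap("scene")
ut=px(t,loc(lp,(0,0,60))).astype(int)-[50,60]; us=px(s,loc(lp,(0,0,60))).astype(int)-[50,60]
T=lambda u,v: ut+np.array([u,v])/4
C=lambda u,v: us+np.array([u-400,v])/4
p,e=fit(t,[((-80,48,62),T(78,147)),((-80,-48,62),T(52,303)),((88,47.5,58),T(352,193)),((88,-47.5,58),T(325,345)),((-102,0,22),T(28,224))],lp); print("lamp top",p,np.degrees(p[2]),e)
p2,e=fit(s,[((-80,48,0),C(588,408)),((-80,-48,62),C(718,330)),((-80,-48,0),C(718,362)),((-102,0,10),C(655,412)),((-80,48,62),C(578,372))],lp); print("lamp scene",p2,np.degrees(p2[2]),e)
d=np.array([.455,-.478])-p[:2]; print("wanted",np.degrees(np.arctan2(d[1],d[0])))
X=least_squares(lambda X:np.r_[px(t,X)-T(88,222),px(s,X)-C(640,322)],[.55,-.0,.1]); print("toggle",X.x,X.fun)
dd=X.x[:2]-p[:2]; c,n=np.cos(p[2]),np.sin(p[2]); print("in lamp",c*dd[0]+n*dd[1],-n*dd[0]+c*dd[1])
```

```text
lamp top [ 0.54014477 -0.08525598 -1.76305098] -101.01538010917392 [-0.  -0.3 -0.  -0.7 -0.6  0.   0.4  0.3  0.3  0.7]
lamp scene [ 0.54267142 -0.08582704 -1.76210113] -100.9609578772193 [-2.   2.8  0.5 -3.6  0.4  3.   1.8  0.4 -0.7 -2.6]
wanted -102.23212258152726
toggle [ 0.55553752 -0.02076018  0.0622127 ] [ 0.02591415 -0.03256554  0.04204675  0.0081655 ]
in lamp -0.06624865348994469 0.0027857767140384536
```

Run:
```python
from h import *
lp=np.array([.5402,-.0853,-1.763]); t=snap("top"); s=snap("scene")
np.set_printoptions(linewidth=200)
for n,c in(("top",t),("scene",s)):
    print(n,"pivot",px(c,loc(lp,(-65,0,62))).round(1),"tip-off",px(c,loc(lp,(-82,0,102))).round(1),"tip-on",px(c,loc(lp,(-48,0,102))).round(1),"tip-mid",px(c,loc(lp,(-65,0,105))).round(1),"lug",px(c,loc(lp,(-102,0,22))).round(1))
    u,v=px(c,loc(lp,(-76,0,80))).astype(int); print("origin",u-15,v-14); print(c["pixels"][v-14:v+15,u-15:u+17].max(2))
# as seen in the stand (c4.png)
s4=lambda q:((px(s,loc(P,q))-[300,260])*4).round(); t4=lambda q:((px(t,loc(P,q))-[200,185])*4+[400,0]).round()
print("stand: pivot",s4((-65,0,74)),t4((-65,0,74)),"tip",s4((-82,0,114)),t4((-82,0,114)))
```

```text
top pivot [342.4 232.7] tip-off [335.7 228.9] tip-on [350.  231.3] tip-mid [342.9 229.9] lug [327.3 232.7]
origin 323 216
[[141 141 140 143 141 140 139 139 139 141 139 139 137 138 128 100  81 107 132 140 141 141 138 138 137 132 132 131 128 126 125 121]
 [141 142 142 140 142 141 141 139 145 141 141 142 144 136 115  74  90 117 133 142 142 142 139 138 141 137 142 139 136 140 137 135]
 [143 140 144 141 142 143 142 141 139 144 141 141 138 136 110  71 100 121 136 142 143 142 143 141 142 143 142 137 142 139 140 139]
 [135 139 137 138 136 136 137 135 136 134 133 134 123 124  96  69 104 125 139 143 144 143 145 141 144 140 144 139 143 141 140 141]
 [137 136 137 140 137 137 131 133 134 135 131 130 108 100  81  78 106 124 138 145 143 144 144 144 145 142 140 143 142 143 139 138]
 [136 137 137 136 135 137 133 135 134 135 132 125 107 100  80  87 113 129 139 142 144 146 141 140 142 138 141 140 141 140 128 127]
 [136 133 134 135 137 132 134 137 137 135 132 111 103  98  64  90 117 135 142 144 146 143 145 140 140 139 139 142 138 132  99  84]
 [134 132 133 133 132 135 132 136 135 135 130 108 102  96  61
[... 6108 characters left out ...]
5 139 128 112  90  76  69  63  60  59  59  57  57  57  57  59  58  58  58  57  57  58  56  56  57  56  54  53]
 [147 141 135 125 114 104  93  78  67  62  60  58  58  56  57  57  57  57  58  58  58  58  57  58  57  56  55  56  56  54  51  43]
 [120 112 102  92  82  72  66  61  59  58  57  57  57  58  56  58  56  57  58  58  58  56  56  56  57  55  53  52  51  49  43  39]
 [ 88  80  74  68  64  61  59  58  58  57  56  57  57  58  57  57  58  57  58  57  57  56  55  53  51  50  46  41  37  35  37  50]
 [ 69  67  65  63  60  59  58  57  57  56  57  57  57  56  58  58  57  57  57  56  54  52  50  44  38  37  34  35  36  41  52  72]]
stand: pivot [208. 235.] [578. 184.] tip [210. 225.] [545. 156.]
```

Run:
```python
from h import *
np.set_printoptions(linewidth=200)
s=snap("scene"); st=manip.sense(); X=st["tcp_pos"]
u,v=px(s,X).astype(int); print(px(s,X),px(s,X+np.array([0,0,.02])),px(s,X+Rn.from_quat(st["tool_rot"]).apply([.011,0,0])))
print(s["pixels"][v-26:v+8:1,u-16:u+16].max(2))
lp=np.array([.5402,-.0853,-1.763]); rel(loc(lp,(-112,0,130)),lp[2]+np.pi)
```

```text
[317.00856656 254.58837599] [317.04522226 248.8686399 ] [318.81251286 258.48660423]
[[ 80 113 132 ...  24  53  99]
 [ 41  64  97 ...  19  24  38]
 [ 27  27  44 ...  19  18  18]
 ...
 [ 57  58  57 ... 154 154 156]
 [ 56  57  58 ... 155 151 153]
 [ 57  57  58 ... 160 153 152]]
tcp [0.5843 0.1055 0.2076] shift mm [-84.   -4.9  77.5] rotvec [ 0.17 -0.05 -1.46]
```

Request:
{"method": "step_arm", "body": {"commands": [-0.03, -0.002, 0, 0, 0, -1.5, -0.06, -0.004, 0.01, 0, 0, -1.5, -0.084, -0.005, 0.025, 0, 0, -1.5, -0.084, -0.005, 0.05, 0, 0, -1.5, -0.084, -0.005, 0.08, 0, 0, -1.5, -0.084, -0.005, 0.105, 0, 0, -1.5, -0.084, -0.005, 0.12, 0, 0, -1.5, -0.084, -0.005, 0.12, 0, 0, -1.5, -0.084, -0.005, 0.12, 0, 0, -1.5, -0.084, -0.005, 0.12, 0, 0, -1.5]}}

```text
t: 23.2
tcp_pos: [0.5626, 0.0247, 0.0885]
tool_rot: [0.771, 0.636, 0.002, 0.002]
force: [-0.4, -0.3, -0.7]
finger_gap: -0.003
gripper_force: 0.0
```

Run:
```python
from h import *
import sys
np.set_printoptions(linewidth=220,threshold=sys.maxsize)
s=snap("scene"); st=manip.sense(); X=st["tcp_pos"]; R=Rn.from_quat(st["tool_rot"])
u,v=px(s,X).astype(int); print(st["force"],X,"tcp",px(s,X),"up20",px(s,X+np.array([0,0,.02])),"back",px(s,X+R.apply([.011,0,0])),"fingers edge",px(s,X+R.apply([.011,.012,0])),px(s,X+R.apply([.011,-.012,0])))
print("origin",u-14,v-20);print(s["pixels"][v-20:v+12,u-14:u+15].max(2))
lp=np.array([.5402,-.0853,-1.763]); rel(loc(lp,(-112,0,87)),lp[2]+np.pi)
```

```text
[-0.03959968  0.11541844  0.60957183] [0.56262988 0.02469679 0.088674  ] tcp [306.17162865 257.75676375] up20 [306.06770275 252.73629176] back [307.82738492 261.19006933] fingers edge [303.13988439 262.67419891] [312.49365399 259.71266194]
origin 292 237
[[ 20  17  20  27  36  40  31  25  17  15  15  14  15  17  15  17  16  16  14  15  14  15  15  15  16  17  16  14  16]
 [ 20  16  19  21  28  33  33  26  18  15  15  14  16  15  16  16  16  15  14  15  15  15  15  16  15  17  16  17  19]
 [ 18  15  19  21  22  25  23  22  17  14  15  15  15  15  16  16  16  16  14  14  15  15  15  16  21  20  17  22  48]
 [ 17  18  18  20  21  18  19  18  19  16  15  13  14  15  15  16  17  17  15  14  13  15  22  44  60  57  44  60 113]
 [ 16  17  17  16  18  17  18  19  18  16  16  14  15  15  16  14  13  16  14  14  16  21  55 111 152 152 138 154 196]
 [ 16  15  15  16  15  16  16  18  16  16  15  14  16  17  16  13  14  15  15  14  16  32  91 174 224 230 229 231 235]
 [ 15  15  15  17  15  15  17  16  15  15  14  14  15  15  15  15  15  16  17  16  18  35  97 184 233 240 240 240 240]
 [ 17  16  1
[... 2343 characters left out ...]
 57  69  92 116 125 126]
 [ 56  55  55  55  56  56  56  55  52  50  46  39  32  27  30  37  41  48  50  53  58  64  71  80  95 112 124 126 126]
 [ 56  55  55  55  54  51  48  44  37  31  26  20  18  17  29  45  55  64  69  75  82  92 103 109 114 118 122 126 128]
 [ 54  52  49  46  40  34  29  24  20  17  16  13  13  16  28  55  81  94 102 112 114 117 120 121 119 118 121 124 132]
 [ 44  38  35  33  29  23  17  14  15  15  15  15  14  17  35  76 111 123 125 126 126 123 122 123 123 124 128 133 145]
 [ 36  36  39  42  42  30  18  15  16  15  15  16  15  16  32  72 112 128 131 129 129 130 131 129 134 141 147 151 157]]
tcp [0.5626 0.0247 0.0887] shift mm [-0.3 -1.   1.7] rotvec [ 0.32 -0.05  0.06]
```

The pixel dump shows the shut fingers, columns 305–312, ending at row 255, about 15–20 mm above the nominal TCP. I therefore go 18 mm lower before pushing.

Request:
{"method": "step_arm", "body": {"commands": [0, -0.001, 0.007, 0, 0, 0, 0, -0.001, 0.014, 0, 0, 0, 0, -0.001, 0.018, 0, 0, 0, -0.004, -0.001, 0.018, 0, 0, 0, -0.008, -0.001, 0.018, 0, 0, 0, -0.012, -0.001, 0.018, 0, 0, 0, -0.016, -0.001, 0.018, 0, 0, 0, -0.02, -0.001, 0.018, 0, 0, 0, -0.024, -0.001, 0.018, 0, 0, 0, -0.026, -0.001, 0.018, 0, 0, 0]}}

```text
t: 24.25
tcp_pos: [0.5559, -0.001, 0.0697]
tool_rot: [0.771, 0.636, 0.001, 0.001]
force: [0.1, 1.6, 1.1]
finger_gap: -0.001
gripper_force: 0.8
```

Request:
{"method": "step_arm", "body": {"commands": [-0.002, 0, 0, 0, 0, 0, -0.004, 0, 0, 0, 0, 0, -0.006, 0, 0, 0, 0, 0, -0.008, 0, 0, 0, 0, 0, -0.01, 0, 0, 0, 0, 0, -0.0115, 0, 0, 0, 0, 0, -0.013, 0, 0, 0, 0, 0, -0.014, 0, 0, 0, 0, 0, -0.014, 0, 0, 0, 0, 0, -0.014, 0, 0, 0, 0, 0]}}

```text
t: 25.25
tcp_pos: [0.5528, -0.0144, 0.0693]
tool_rot: [0.771, 0.636, 0.001, 0.001]
force: [-0.5, 0.5, 0.0]
finger_gap: 0.001
gripper_force: 0.2
```

Run:
```python
from h import *
lp=np.array([.5402,-.0853,-1.763]); rel(loc(lp,(-70,0,71)),lp[2]+np.pi); st=manip.sense(); print(st["force"],st["ft_torque"])
```

```text
tcp [ 0.5528 -0.0144  0.0693] shift mm [-2.   1.1 -1.7] rotvec [ 0.14 -0.03  0.06]
[-0.52404849  0.5372411   0.00517154] [ 0.09321978 -0.00589914 -0.06974129]
```

Request:
{"method": "step_arm", "body": {"commands": [-0.001, 0, 0, 0, 0, 0, -0.002, 0, 0, 0, 0, 0, -0.003, 0, 0, 0, 0, 0, -0.004, 0, 0, 0, 0, 0, -0.005, 0, 0, 0, 0, 0, -0.005, 0, 0, 0, 0, 0, -0.005, 0, 0, 0, 0, 0, -0.005, 0, 0, 0, 0, 0, -0.005, 0, 0, 0, 0, 0, -0.005, 0, 0, 0, 0, 0]}}

```text
t: 26.25
tcp_pos: [0.5523, -0.0191, 0.0695]
tool_rot: [0.771, 0.636, 0.001, 0.001]
force: [0.8, 4.6, -0.1]
finger_gap: -0.0
gripper_force: 2.5
```

Run:
```python
from h import *
lp=np.array([.5402,-.0853,-1.763]); rel(loc(lp,(-70,0,71)),lp[2]+np.pi); print([np.round(manip.sense()["force"],1) for _ in range(1)])
```

```text
tcp [ 0.5523 -0.0191  0.0695] shift mm [ 2.7  0.8 -1.5] rotvec [ 0.19 -0.06  0.05]
[array([ 0.8,  4.6, -0.1])]
```

Request:
{"method": "step_arm", "body": {"commands": [0.01, 0, 0, 0, 0, 0, 0.03, 0, 0, 0, 0, 0, 0.045, 0, -0.01, 0, 0, 0, 0.05, 0, -0.05, 0, 0, 0, 0.05, 0, -0.1, 0, 0, 0, 0.06, 0, -0.15, 0, 0, 0, 0.1, -0.03, -0.17, 0, 0, 0, 0.14, -0.06, -0.17, 0, 0, 0, 0.18, -0.09, -0.17, 0, 0, 0, 0.2, -0.11, -0.17, 0, 0, 0]}}

```text
t: 27.25
tcp_pos: [0.4801, 0.2004, 0.2406]
tool_rot: [0.771, 0.637, 0.002, 0.001]
force: [0.3, 0.2, -0.0]
finger_gap: 0.003
gripper_force: 0.0
```

Run:
```python
from h import *
import sys
np.set_printoptions(linewidth=220,threshold=sys.maxsize)
lp=np.array([.5402,-.0853,-1.763]); t=snap("top"); s=snap("scene"); print(manip.sense()["tcp_pos"])
for n,c in(("top",t),("scene",s)):
    print(n,"pivot",px(c,loc(lp,(-65,0,62))).round(1),"tip-off",px(c,loc(lp,(-82,0,102))).round(1),"tip-on",px(c,loc(lp,(-48,0,102))).round(1),"lug",px(c,loc(lp,(-102,0,22))).round(1))
    u,v=px(c,loc(lp,(-70,0,80))).astype(int); print("origin",u-18,v-14); print(c["pixels"][v-14:v+15,u-18:u+16].max(2))
cv2.imwrite("pics/end_top.png",t["pixels"]); a=cv2.imread("pics/top0.png"); d=cv2.absdiff(a,t["pixels"]).max(2)
for n,(u0,v0,u1,v1) in dict(mug=(305,130,345,185),punch=(372,142,430,196),stap=(472,220,498,286),disp=(418,308,488,350),pen=(465,155,512,200),mag=(80,275,158,325),stamp=(160,335,188,360),orange=(205,320,290,392)).items(): print(n,(d[v0:v1,u0:u1]>70).sum())
```

```text
[0.47851424 0.20095381 0.24013754]
top pivot [342.4 232.7] tip-off [335.7 228.9] tip-on [350.  231.3] lug [327.3 232.7]
origin 322 217
[[191 191 189 189 189 190 189 191 188 189 188 189 189 191 188 191 179 108  96 113 128 133 134 134 135 132 131 128 131 133 132 134 129 126]
 [189 189 191 191 187 191 189 190 191 190 188 189 189 190 190 189 171 101 101 117 133 135 136 134 133 135 132 135 133 130 133 133 132 132]
 [189 189 189 188 190 190 189 187 188 189 186 188 189 188 188 183 149  92 103 117 133 136 138 134 137 134 133 134 135 132 132 132 135 129]
 [188 187 190 192 189 192 188 191 189 190 188 188 188 187 187 183 137  94 106 121 134 135 137 137 135 135 136 137 133 133 137 136 136 132]
 [189 190 188 189 188 189 189 187 190 190 190 189 188 188 185 181 112  92 109 126 135 133 138 136 136 135 131 134 133 133 134 134 121 116]
 [189 188 188 187 189 190 188 192 192 190 188 191 188 188 187 180 106  99 116 130 137 139 138 138 132 133 132 133 132 131 131 116  91  78]
 [188 189 190 188 188 191 189 188 189 189 190 192 189 185 185 167  98  98 119 132 136 138 135 134 133 134 132 132 131 129 114  77  
[... 6562 characters left out ...]
29 119 110 100  90  83  76  72  68  66  62  62  62  61  61  60  60  59  59  61]
 [135 153 162 164 162 159 155 149 144 140 136 128 119 110 100  89  81  74  69  65  64  61  62  60  61  60  60  60  60  60  58  58  58  59]
 [122 141 150 152 149 144 138 125 113 112 104  97  87  78  72  68  65  64  62  60  60  60  61  60  61  60  59  59  60  59  58  59  58  58]
 [101 123 133 134 127 119 108  97  88  82  75  71  67  64  63  61  61  61  61  61  60  61  60  61  59  59  59  59  58  57  57  58  56  53]
 [ 77  96 102 103  96  88  80  72  69  67  65  63  60  59  59  60  59  60  61  60  61  60  60  59  59  59  58  56  57  54  52  51  48  42]]
mug 0
punch 0
stap 0
disp 0
pen 0
mag 163
stamp 266
orange 2947
```

In the last images the toggle rod runs from (298.5,250) to (296.2,237) in the scene view, which matches fully on. The lamp has not shifted, and the mug, punch, stapler, dispenser and pen cup show no change. The differences at the magnifier, stamp and orange lamp are probably the arm and its shadow; the arm was never low near them. I hand in.

```bash
python3 -c "
from station import manip
print(manip.sign_off())"
```

```text
the job is handed in; nothing more can be done
None
```

The job is handed in: the catch is swung clear, the lamp stands on the desk beside the stand with its lens within about 1° of the middle of the binder row, and its switch is pushed to on, at about 27 s of the 62 s allowed.

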